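# Dock and test the stop station of the sole-finishing machine

## Task

The cordless stop station of the sole-finishing machine has been left on the bench: set it upright in its steel cradle, either way round and fully home, and let go. Then test it there: push its mushroom button right down and take your hand off so that it stays down by itself, then take hold of the mushroom, twist it clockwise (seen from above) to its stop while it is still down, and after that draw it fully up again. Leave the station sitting home in the cradle, never tip it over, and do not shift the tin, the hammer or the shoe last.

Things in the scene. Friction and masses are not known exactly. Their poses are not given: they have to be found in the camera images.
- station: cordless stop station, loose, about 0.6 kg: a grey plastic box 100 mm long (its x), 56 mm wide (its y) and 60 mm high, with one mushroom button standing in the middle of its top. Origin: centre of its underside; z up. It can be lifted by its two long sides (56 mm apart); the mushroom then stands between the fingers, its top 26 mm above the box's top.
- stop_press (a joint): how far the mushroom is pushed down into the station, m: 0 fully up, 0.007 fully down. It moves at about 4 N either way and stays where it is left; it does not spring back up.
- stop_turn (a joint): how far the mushroom is twisted clockwise seen from above, rad: 0 at rest, 1.2 at its stop. A weak spring (about 0.05 N m) turns it back when let go. Twisting alone does not raise it: it is drawn up by hand.
- stop_top (a point): centre of the mushroom's flat top, on the axis of twist (this point's z is up). The head is round, 40 mm across for its lower 11 mm and 32 mm across for its upper 4 mm, 15 mm thick in all, on a 20 mm neck. Head up: top 86 mm and head's underside 71 mm above the station's underside; head down: 7 mm lower, which leaves 4 mm between head and box.
- cradle: cradle screwed to the bench, steel, an open shallow tray 122 mm long (its x) and 78 mm wide (its y) with a small screwed lug at each end; walls 6 mm thick, rim 20 mm above the bench. Its pocket is 110 x 66 mm and 15 mm deep. Origin: centre of its underside, on the bench.
- cradle_in (a point): centre of the cradle's pocket floor, 5 mm above the bench; x along the pocket's length. The station's underside rests here, centred, its x along this x (either way round).
- tin: bystander: steel tin with a paper label, 84 mm across, 110 mm high; origin at the centre of its underside. Leave alone.
- hammer: bystander: hammer lying on the bench, head towards its +x. Leave alone.
- shoe_last: bystander: wooden shoe last (foot form) about 195 mm long (its x), 76 mm wide, 85 mm high, standing on its sole; origin near the middle of its sole. Leave alone.
Mind the look-alikes: they are no part of the job. Of the things that look like the station, the smallest one is meant.

How it is judged:
By the outcome, as a careful person would: the job done as asked, in the order asked, and still so for the second after the job is handed in, with the robot touching nothing.
It also fails if it takes over 67 s, if anything falls off the work surface, if the arm or the gripper's body presses on something with over 40 N, if the wrist force passes 120 N, or if a joint passes its speed limit or range.

## Robot

A 6-joint arm with a two-finger parallel gripper is mounted at the origin on the work surface. World frame = base frame: x ahead of the robot, y to its left, z up, the work surface at z = 0. Lengths are in m, angles in degrees, forces in N, time in s.
With the tool pointing down it reaches from about 0.325 to 0.775 m from the base axis. Payload 5.5 kg.
Tool frame: the origin (TCP) lies on the centre line of the jaws, within the pads' length; the fingertips stand ctrl.nose_length ahead of it and the grasp point (between the pads) is the TCP (ctrl.nose_length is the distance from the TCP to the fingertips, in m); y points along the fingers, x is the direction in which the jaws open and shut, and the axes are right-handed (so a half turn about y gives the same grasp; the last joint's range is limited). The gripper opens to 88 mm and grips with 3 to 60 N. Pads are 20 mm wide; open, the fingers measure 115 mm over their backs; the gripper's body (75 mm by 178 mm) begins 61 mm behind the grasp point.
Start: joints at [-78.593, 5.22, 70.514, -0, 104.267, -3.249], TCP at [0.152, -0.58, 0.22] pointing down, gripper open.
Joint ranges: [-164.24, 164.24], [-49.07, 125.15], [9.68, 141.18], [-86.29, 266.29], [3.28, 154.24], [-151.56, 151.56]. Speed limits (degrees/s): [147.25, 147.25, 172.46, 180, 180, 180].

## Interface

Orientations are given as [roll, pitch, yaw] about the fixed x, y, z axes, in that order (R = Rz(yaw) Ry(pitch) Rx(roll)).
In Python, from bench import ctrl, viewer, look_for gives the robot as it stands.
- The arm moves only by the tool step_arm, never from a script. Its argument "increments" is a list that holds one entry, the list of rows, each a list of 7 numbers: the shift along the tool's x, y, z in mm, then the turn, a rotation vector about the tool's x, y, z in degrees, then the opening in per cent of the stroke, from 0 (shut) to 100 (fully open). A call has 1 to 5 rows; each row is the pose to reach, as a shift and turn from the pose commanded when the call began, along the tool's axes at that moment; what a row does not reach only later rows make up. A row lasts 1/10 s, in which the tool goes at most 50 mm and 8.59 degrees, less where a joint would pass 70% of its speed; a pose out of reach is approached as far as the arm can. A call with a gripper value outside its range is refused whole. The fingers move at their own pace and stop on an object; "grip_force" is the grip in N (left out, the last holds). Time passes only in rows, so rows that repeat a pose let the fingers close. It gives the time, the measured TCP pose, the force and the opening at its end, in the units of the state.
- ctrl.observe(): the state, without advancing time (a new reading comes with each control period).
- viewer.camera(name): name is "side" or "top"; returns the picture (420x560x3 uint8, red, green, blue); there is no depth.
- viewer.calibration(name): a dict with "K" (3x3 intrinsics, pixels), "dist_coeffs" ([k1, k2, p1, p2, k3] as OpenCV has them; the pictures are not rectified), "rvec" (rotation vector, rad) and "tvec" (3), from world to camera coordinates, as OpenCV has them. Camera axes: x right, y down, z forward; pixel columns grow to the right and rows downward; lengths in m; the calibration is good to about 2 mm. A picture is of the moment at which its call begins. calibration takes no time and is no camera call.
- ctrl.finish_job(): hands the job in, once; it reports no verdict.
Trained networks look in the newest picture that a camera, given by its name, has taken for a name from the list of things; names that differ only in an ending like _2 or _b are one class to them, and where a whole thing is asked for, a point or a joint stands for the part that bears it (a point fixed in the world has none). Each returns a list of dicts, best first, with "p" (0 to 1); they miss things now and then, are a little off and sometimes report something else, mostly with a low value. They report only what shows in the picture. A call takes as long as a camera call. They do not tell look-alikes from the thing itself.
- look_for(camera, query): "xy" ([column, row] in pixels, amid what is visible of it).
The state is a dict: "t": time; "joint_positions": joint angles; "qvel": joint speeds; "joint_efforts": joint torques, N m; "position": TCP position; "tool_rot": TCP orientation; "wrist_force": force on the tool from outside, world axes, zero at the start; "wrist_torque": the same for the moment, N m; "finger_gap": opening from 0.0 (shut) to 1.0 (fully open).
Only numpy, scipy, OpenCV 4.12 (cv2) and the standard library are available. Lean on these libraries where they do the work, as an engineer would, in place of code of your own. Each camera call takes 0.05 s, during which the arm holds its last target. There are 200 camera calls.

## Working session

There is one attempt and no reset: what is moved stays moved. The work goes in short steps, Python scripts to look and compute and a tool call to move; the robot and the scene stay as the last step left them, time stands still between calls to the robot, and variables do not carry over. Pictures are saved under pics/ and viewed, about 8 in all and at most 12, crops included, and the job is handed in when it is done.

Besides the shell and the picture viewer there is one more tool, called after ">>>" as name([rows], argument=value, ...), one row to a line, values as JSON. step_arm: Moves the arm, as the interface text tells. Its arguments: {"type":"object","properties":{"increments":{"type":"array"},"grip_force":{"type":"number"}},"required":["increments"]}

```bash
mkdir -p pics; ls
python3 - <<'E'
from bench import ctrl, viewer, look_for
import cv2
for c in("top","side"):
    im=viewer.camera(c); cv2.imwrite(f"pics/{c}0.png",im[:,:,::-1])
    for q in("station","stop_top","cradle","tin","hammer","shoe_last"):
        print(c,q,[(d['xy'],round(d['p'],2)) for d in look_for(c,q)][:4])
    k=viewer.calibration(c); print(k)
print(ctrl.observe(), ctrl.nose_length)
E
```

```text
pics
top station [([338.9, 224.8], 0.8), ([348.5, 153.6], 0.77), ([312.2, 293.0], 0.66)]
top stop_top [([356.1, 148.0], 0.83), ([314.5, 295.7], 0.72), ([340.6, 227.8], 0.62)]
top cradle [([209.0, 240.6], 0.71), ([343.0, 225.5], 0.24)]
top tin [([251.8, 136.6], 0.69)]
top hammer [([111.6, 198.6], 0.59)]
top shoe_last [([452.0, 236.7], 0.86), ([210.6, 243.6], 0.73), ([342.4, 223.5], 0.54)]
{'K': array([[401.26234036,   0.        , 282.73296304],
       [  0.        , 401.26234036, 212.6642703 ],
       [  0.        ,   0.        ,   1.        ]]), 'dist_coeffs': array([0.02998669, 0.        , 0.        , 0.        , 0.        ]), 'rvec': array([ 2.1854178 , -2.12388588,  0.13723474]), 'tvec': array([-0.03318352,  0.60027553,  1.05646827])}
side station [([355.4, 230.2], 0.79), ([314.8, 192.7], 0.72), ([263.0, 163.2], 0.57)]
side stop_top [([356.2, 217.3], 0.72), ([259.7, 149.5], 0.69), ([311.7, 184.8], 0.68)]
side cradle [([260.0, 296.3], 0.75)]
side tin [([200.1, 208.6], 0.59)]
side hammer [([155.6, 355.7], 0.74)]
side shoe_last [([369.6, 139.5], 0.72)]
{'K': array([[472.84547395,   0
[... 311 characters left out ...]
2, 1.14811591])}
{'t': 0.7, 'joint_positions': array([-7.85939344e+01,  5.21848234e+00,  7.05118577e+01, -7.79865530e-05,
        1.04267247e+02, -3.24925460e+00]), 'qvel': array([-0.06253473, -0.0602747 ,  0.03014757, -0.14177306, -0.01956079,
        0.01494543]), 'joint_efforts': array([-3.70842927e-04, -4.46044636e+01, -4.06407166e+01,  6.98646787e-02,
        1.93736359e-02, -3.12721761e-05]), 'position': array([ 0.15179823, -0.58050196,  0.21956368]), 'tool_rot': array([-9.00002122e+01, -2.40514522e-03, -7.53446990e+01]), 'wrist_force': array([ 0.43903801, -0.10752944, -0.08378159]), 'wrist_torque': array([ 0.02960921,  0.03142198, -0.03083595]), 'finger_gap': 0.9985853807832992} 0.019
```

View pics/top0.png

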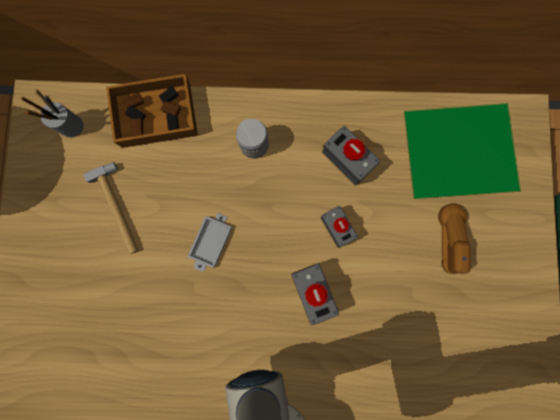

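View pics/side0.png

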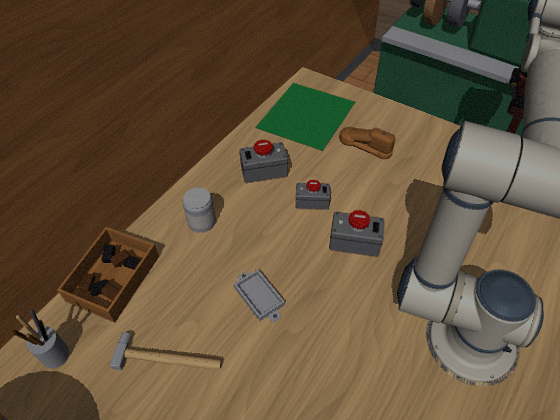

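```bash
cat > h.py <<'E'
import numpy as np, cv2
from bench import ctrl, viewer, look_for
from scipy.spatial.transform import Rotation as R
def cal(c):
    k=viewer.calibration(c); return k['K'],k['dist_coeffs'],k['rvec'],k['tvec']
def ray(c,px):
    K,D,r,t=cal(c); u=cv2.undistortPoints(np.array([[px]],float),K,D)[0,0]
    M=cv2.Rodrigues(r)[0]; return -M.T@t, M.T@np.array([u[0],u[1],1])
def onz(c,px,z):
    o,d=ray(c,px); return o+d*(z-o[2])/d[2]
def tri(a,b):
    o1,d1=ray('top',a);o2,d2=ray('side',b)
    s=np.linalg.lstsq(np.c_[d1,-d2],o2-o1,rcond=None)[0]
    p,q=o1+s[0]*d1,o2+s[1]*d2; return (p+q)/2,np.linalg.norm(p-q)
def ortho(c,im,cx,cy,z,half=.1,n=400):
    # bird's eye: image right=-y world, image up=+x world
    K,D,r,t=cal(c); a=(np.arange(n)+.5)/n*2*half-half
    Y,X=np.meshgrid(-a+cy,-a+cx); P=np.stack([X,Y,np.full_like(X,z)],-1).reshape(-1,3)
    uv=cv2.projectPoints(P,r,t,K,D)[0].reshape(n,n,2).astype(np.float32)
    return cv2.remap(im,uv[...,0],uv[...,1],cv2.INTER_CUBIC)
E
python3 - <<'E'
from h import *
im=cv2.imread('pics/top0.png'); sd=cv2.imread('pics/side0.png')
s=onz('top',(340.6,227),.08); c=onz('top',(209.5,241.5),.02)
print('station',s,'cradle',c,'tri stop',tri((340.6,227),(313,186)),tri((209.5,241.5),(260,295)),'tin',onz('top',(251.8,130),.11))
print([onz('top',p,0) for p in((134,250),(101,172))])
s=np.round(s,2);c=np.round(c,2);print(s,c)
row=lambda cn,i:np.hstack([ortho(cn,i,s[0],s[1],.06,.08,300),ortho(cn,i,c[0],c[1],.02,.08,300)])
cv2.imwrite('pics/o1.png',np.vstack([row('top',im),row('side',sd)]))
E
```

```text
station [ 0.5622345  -0.16825262  0.08      ] cradle [0.51779381 0.18277097 0.02      ] tri stop (array([ 0.56497461, -0.16773596,  0.07565495]), np.float64(0.00516649820329128)) (array([0.51678585, 0.18429169, 0.00701214]), np.float64(0.0037241474097935673)) tin [0.80727558 0.07082572 0.11      ]
[array([0.48952965, 0.3942638 , 0.        ]), array([0.70766481, 0.50386983, 0.        ])]
[ 0.56 -0.17  0.08] [0.52 0.18 0.02]
```

View pics/o1.png

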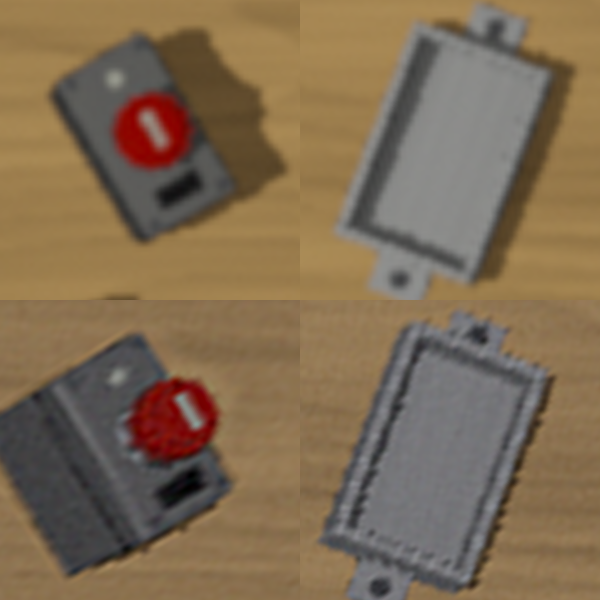

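The top picture shows three stations. The smallest is at about (340,227), and in the side view at (313,195). The cradle is at (210,241) top and (260,295) side. In the rectified crops I measured:

| Item | x (m) | y (m) | Long axis |
|---|---|---|---|
| Station | 0.567 | -0.166 | about +31.5° |
| Cradle | 0.518 | 0.184 | about -21° |

I'll now move to above the station.

>>> step_arm([
  [[-25, 0, 42, 0, 0, 0, 100], [-49, 0, 85, 0, 0, 0, 100], [-74, 0, 127, 0, 0, 0, 100], [-99, 0, 169, 0, 0, 0, 100], [-124, 0, 212, 0, 0, 0, 100]],
])

```text
t: 1.2
position: [0.3265, -0.4054, 0.2198]
tool_rot: [-90.0, -0.0, -75.4]
wrist_force: [0.8, -1.9, 0.5]
finger_gap: 0.999
```

>>> step_arm([
  [[-25, 0, 42, 0, 0, 0, 100], [-49, 0, 85, 0, 0, 0, 100], [-74, 0, 127, 0, 0, 0, 100], [-99, 0, 169, 0, 0, 0, 100], [-124, 0, 212, 0, 0, 0, 100]],
])

```text
t: 1.7
position: [0.5004, -0.2316, 0.2199]
tool_rot: [-90.0, -0.0, -75.3]
wrist_force: [0.9, -0.8, 0.7]
finger_gap: 0.998
```

>>> step_arm([
  [[-24, 0, 42, 0, -6, 0, 100], [-48, 0, 83, 0, -12, 0, 100], [-48, 0, 83, 0, -17, 0, 100], [-48, 0, 83, 0, -17, 0, 100], [-48, 0, 83, 0, -17, 0, 100]],
])

```text
t: 2.2
position: [0.5672, -0.1661, 0.2196]
tool_rot: [-90.0, -0.0, -58.5]
wrist_force: [-0.4, -0.3, -0.1]
finger_gap: 1.004
```

>>> step_arm([
  [[0, 40, 0, 0, 0, 0, 100], [0, 80, 0, 0, 0, 0, 100], [0, 110, 0, 0, 0, 0, 100], [0, 110, 0, 0, 0, 0, 100]],
])

```text
t: 2.6
position: [0.5641, -0.1661, 0.1041]
tool_rot: [-90.3, 0.4, -58.6]
wrist_force: [0.2, -0.5, -0.9]
finger_gap: 1.002
```

Run:
```python
from h import *
a=viewer.camera('top');b=viewer.camera('side')
a=cv2.resize(a[170:290,280:410],None,fx=3,fy=3,interpolation=2);b=cv2.resize(b[120:240,250:380],None,fx=3,fy=3,interpolation=2)
cv2.imwrite('pics/g1.png',np.hstack([a,b])[:,:,::-1])
```

```text
(no output)
```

View pics/g1.png

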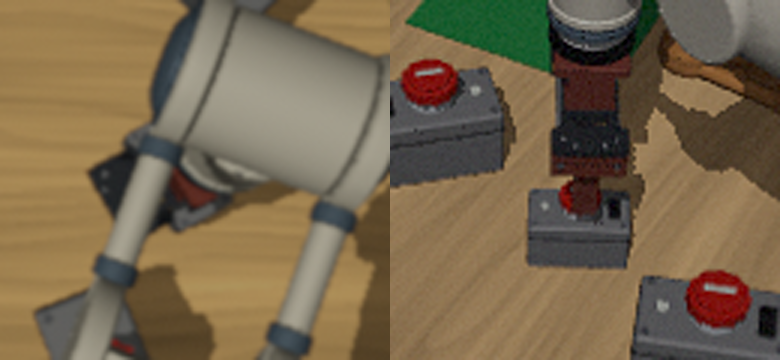

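The open jaws straddle the small station's mushroom and the side view looks aligned. I'll descend and grip.

>>> step_arm([
  [[0, 25, 0, 0, 0, 0, 100], [0, 45, 0, 0, 0, 0, 100], [0, 60, 0, 0, 0, 0, 100], [0, 66, 0, 0, 0, 0, 100], [0, 66, 0, 0, 0, 0, 100]],
])

```text
t: 3.2
position: [0.5675, -0.166, 0.044]
tool_rot: [-90.0, -0.0, -58.4]
wrist_force: [0.1, -1.1, 0.8]
finger_gap: 0.999
```

>>> step_arm([
  [[0, 0, 0, 0, 0, 0, 75], [0, 0, 0, 0, 0, 0, 65], [0, 0, 0, 0, 0, 0, 50], [0, 0, 0, 0, 0, 0, 40], [0, 0, 0, 0, 0, 0, 40]],
], grip_force=25)

```text
t: 3.7
position: [0.5682, -0.1665, 0.0444]
tool_rot: [-89.9, -0.1, -58.4]
wrist_force: [2.4, -2.7, 1.8]
finger_gap: 0.637
```

>>> step_arm([
  [[0, -15, 0, 0, 0, 0, 40], [0, -45, 0, 0, 0, 0, 40], [0, -80, 0, 0, 0, 0, 40], [0, -105, 0, 0, 0, 0, 40], [0, -110, 0, 0, 0, 0, 40]],
], grip_force=30)

```text
t: 4.2
position: [0.5684, -0.166, 0.1576]
tool_rot: [-89.8, -0.2, -58.3]
wrist_force: [0.4, -1.0, -4.5]
finger_gap: 0.634
```

>>> step_arm([
  [[-15, 0, 7, 0, 0, 0, 40], [-50, 0, 22, 0, 0, 0, 40], [-90, 0, 39, 0, 0, 0, 40], [-125, 0, 55, 0, 0, 0, 40], [-160, 0, 70, 0, 0, 0, 40]],
])

```text
t: 4.7
position: [0.5411, 0.0096, 0.1506]
tool_rot: [-90.2, 0.2, -58.3]
wrist_force: [0.6, -0.2, -5.0]
finger_gap: 0.634
```

>>> step_arm([
  [[-40, 0, 17, 0, 5, 0, 40], [-80, 0, 35, 0, 10, 0, 40], [-120, 0, 53, 0, 15, 0, 40], [-150, 0, 66, 0, 20, 0, 40], [-164, 0, 71, 0, 25, 0, 40]],
])

```text
t: 5.2
position: [0.5147, 0.1875, 0.1506]
tool_rot: [-90.3, 0.1, -83.3]
wrist_force: [0.5, -0.7, -5.6]
finger_gap: 0.641
```

>>> step_arm([
  [[0, 0, 0, 0, 7, 0, 40], [0, 0, 0, 0, 14, 0, 40], [0, 0, 0, 0, 21, 0, 40], [0, 0, 0, 0, 27, 0, 40], [0, 0, 0, 0, 27, 0, 40]],
])

```text
t: 5.7
position: [0.5157, 0.1844, 0.1508]
tool_rot: [-90.2, -0.1, -110.4]
wrist_force: [-0.1, -0.5, -4.9]
finger_gap: 0.635
```

Run:
```python
from h import *
b=viewer.camera('side');a=viewer.camera('top');o=ctrl.observe();print(o['position'],o['tool_rot'],o['finger_gap'],o['wrist_force'])
cv2.imwrite('pics/side2.png',b[:,:,::-1])
a=cv2.resize(a[170:290,140:270],None,fx=3,fy=3,interpolation=2);b=cv2.resize(b[200:340,180:320],(388,360),interpolation=2)
cv2.imwrite('pics/g2.png',np.hstack([a,b])[:,:,::-1])
```

```text
[0.51626201 0.18420566 0.15168726] [-9.01602335e+01 -9.75115691e-02 -1.10151798e+02] 0.6372537677366837 [ 0.30939492 -0.46786608 -6.10303246]
```

View pics/g2.png

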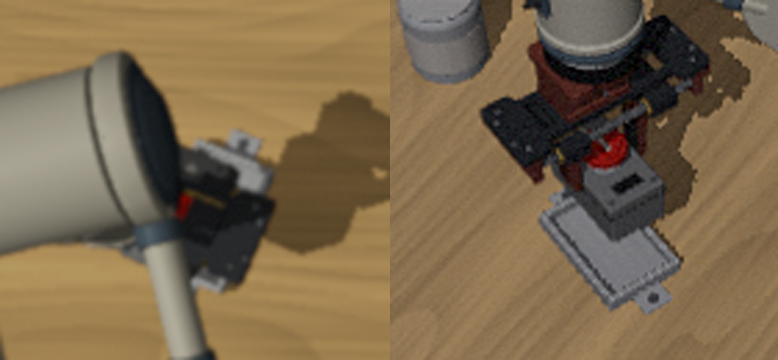

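The station hangs between the fingers, upright, over the cradle. I'll overlay the predicted station and cradle outlines on the side picture to check the offset.

```bash
cat >> h.py <<'E'
def box(x,y,yaw,z0,z1,l,w):
    c,s=np.cos(np.radians(yaw)),np.sin(np.radians(yaw))
    return np.array([[x+c*a*l/2-s*b*w/2,y+s*a*l/2+c*b*w/2,z] for z in(z0,z1) for a,b in((1,1),(1,-1),(-1,-1),(-1,1))])
def draw(c,im,P,col,x0,y0,k):
    K,D,r,t=cal(c); p=((cv2.projectPoints(P,r,t,K,D)[0][:,0]-[x0,y0]+.5)*k).round().astype(int)
    for i in range(4):
        for a,b in((i,(i+1)%4),(i+4,(i+1)%4+4),(i,i+4)): cv2.line(im,tuple(map(int,p[a])),tuple(map(int,p[b])),col,1,cv2.LINE_AA)
E
python3 - <<'E'
from h import *
im=cv2.imread('pics/side2.png');x0,y0,k=200,240,6
z=cv2.resize(im[y0:y0+90,x0:x0+110],None,fx=k,fy=k,interpolation=2)
draw('side',z,box(.5163,.1842,-20.2,.1077,.1677,.1,.056),(0,255,0),x0,y0,k)
draw('side',z,box(.5176,.1848,-20.8,0,.02,.122,.078),(255,255,0),x0,y0,k)
cv2.imwrite('pics/ov1.png',z)
E
```

```text
(no output)
```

View pics/ov1.png

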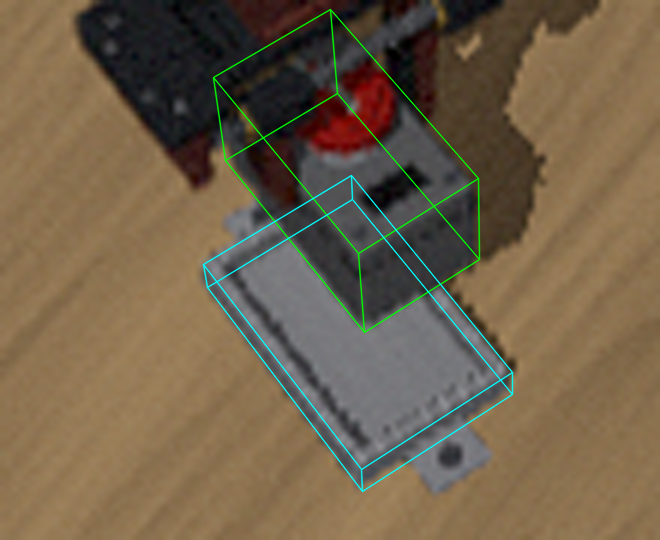

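The station outline fits to about 1–2 mm. The cradle outline is a few mm off, so I'll check it on the unobstructed first pictures.

Run:
```python
from h import *
o=[]
for c,x0,y0 in(('top',180,205),('side',222,258)):
    im=cv2.imread(f'pics/{c}0.png');k=6
    z=cv2.resize(im[y0:y0+75,x0:x0+66],None,fx=k,fy=k,interpolation=2)
    P=box(.5176,.1848,-20.8,.02,.02,.122,.078); draw(c,z,P,(255,255,0),x0,y0,k)
    draw(c,z,box(.5176,.1848,-20.8,.005,.005,.110,.066),(0,255,0),x0,y0,k)
    o.append(z)
cv2.imwrite('pics/ov2.png',np.hstack(o))
```

```text
(no output)
```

View pics/ov2.png

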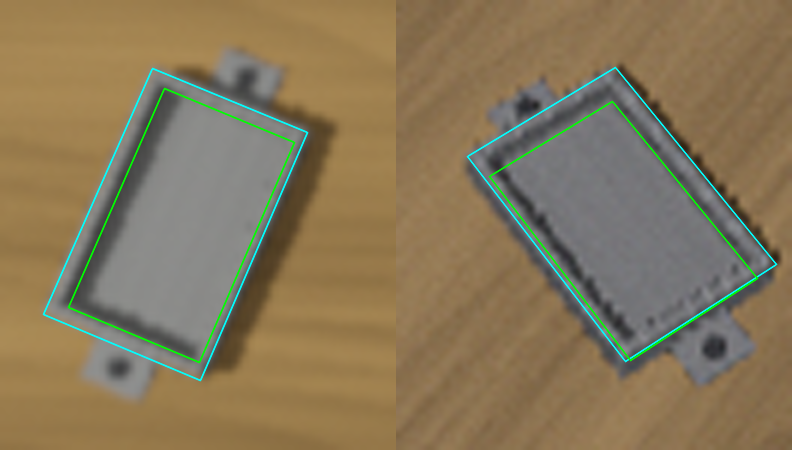

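The fit is good, within about 1–2 mm in both views. I'll lower the station.

>>> step_arm([
  [[0, 20, 0, 0, 0, 0, 40], [0, 45, 0, 0, 0, 0, 40], [0, 65, 0, 0, 0, 0, 40], [0, 75, 0, 0, 0, 0, 40], [0, 75, 0, 0, 0, 0, 40]],
])

```text
t: 6.3
position: [0.516, 0.1837, 0.0762]
tool_rot: [-90.2, -0.1, -110.3]
wrist_force: [-0.1, 0.2, -5.6]
finger_gap: 0.634
```

>>> step_arm([
  [[0, 4, 0, 0, 0, 0, 40], [0, 8, 0, 0, 0, 0, 40], [0, 12, 0, 0, 0, 0, 40], [0, 15, 0, 0, 0, 0, 40], [0, 15, 0, 0, 0, 0, 40]],
])

```text
t: 6.8
position: [0.5172, 0.1839, 0.0631]
tool_rot: [-90.0, -0.0, -110.3]
wrist_force: [-0.5, 0.3, -5.4]
finger_gap: 0.635
```

>>> step_arm([
  [[0, 4, 0, 0, 0, 0, 40], [0, 8, 0, 0, 0, 0, 40], [0, 11, 0, 0, 0, 0, 40], [0, 13, 0, 0, 0, 0, 40], [0, 13, 0, 0, 0, 0, 40]],
])

```text
t: 7.3
position: [0.5171, 0.1839, 0.05]
tool_rot: [-90.0, -0.0, -110.3]
wrist_force: [0.4, -0.2, -5.5]
finger_gap: 0.634
```

>>> step_arm([
  [[0, 0.7, 0, 0, 0, 0, 40], [0, 1.4, 0, 0, 0, 0, 40], [0, 1.4, 0, 0, 0, 0, 40]],
])

```text
t: 7.6
position: [0.5175, 0.184, 0.0494]
tool_rot: [-90.0, 0.0, -110.3]
wrist_force: [0.5, -0.1, -4.7]
finger_gap: 0.637
```

>>> step_arm([
  [[0, 0.5, 0, 0, 0, 0, 40], [0, 1, 0, 0, 0, 0, 40], [0, 1, 0, 0, 0, 0, 40]],
])

```text
t: 7.9
position: [0.5176, 0.184, 0.0493]
tool_rot: [-90.0, 0.0, -110.3]
wrist_force: [-4.5, -1.4, 3.7]
finger_gap: 0.634
```

>>> step_arm([
  [[0, 0, 0, 0, 0, 0, 70], [0, 0, 0, 0, 0, 0, 80], [0, 0, 0, 0, 0, 0, 95], [0, 0, 0, 0, 0, 0, 95], [0, 0, 0, 0, 0, 0, 95]],
])

```text
t: 8.4
position: [0.5175, 0.184, 0.0481]
tool_rot: [-90.0, 0.0, -110.3]
wrist_force: [-0.1, -0.6, -0.0]
finger_gap: 0.948
```

>>> step_arm([
  [[0, -15, 0, 0, 0, 0, 95], [0, -45, 0, 0, 0, 0, 95], [0, -80, 0, 0, 0, 0, 95], [0, -110, 0, 0, 0, 0, 95], [0, -110, 0, 0, 0, 0, 95]],
])

```text
t: 8.9
position: [0.5197, 0.1846, 0.1653]
tool_rot: [-89.5, 0.4, -110.3]
wrist_force: [0.2, 0.0, 0.7]
finger_gap: 0.951
```

>>> step_arm([
  [[0, 0, 0, 0, -8, 0, 50], [0, 0, 0, 0, -16, 0, 0], [0, 0, 0, 0, -24, 0, 0], [0, 0, 0, 0, -32, 0, 0], [0, 0, 0, 0, -40, 0, 0]],
])

```text
t: 9.4
position: [0.5172, 0.1839, 0.1579]
tool_rot: [-90.0, 0.0, -70.0]
wrist_force: [0.4, -0.7, -0.2]
finger_gap: 0.535
```

>>> step_arm([
  [[0, 0, 0, 0, -8, 0, 0], [0, 0, 0, 0, -16, 0, 0], [0, 0, 0, 0, -24, 0, 0], [0, 0, 0, 0, -32, 0, 0], [0, 0, 0, 0, -40, 0, 0]],
])

```text
t: 9.9
position: [0.5172, 0.1839, 0.1579]
tool_rot: [-90.0, 0.0, -30.0]
wrist_force: [-0.4, 0.5, -0.6]
finger_gap: 0.081
```

Run:
```python
from h import *
b=viewer.camera('side')[:,:,::-1].copy();a=viewer.camera('top')[:,:,::-1].copy();o=ctrl.observe();print(o['position'],o['tool_rot'],o['joint_positions'],o['finger_gap'],o['wrist_force'])
cv2.imwrite('pics/side3.png',b);k=6;out=[]
for c,im,x0,y0 in(('top',a,175,205),('side',b,215,240)):
    z=cv2.resize(im[y0:y0+90,x0:x0+66],None,fx=k,fy=k,interpolation=2)
    if c=='side':
        draw(c,z,box(.5176,.184,-20.3,.005,.065,.1,.056),(0,255,0),x0,y0,k)
        draw(c,z,box(.5176,.1848,-20.8,.02,.02,.122,.078),(255,255,0),x0,y0,k)
    out.append(z)
cv2.imwrite('pics/ov3.png',np.hstack(out))
```

```text
[0.51719254 0.18389221 0.15789442] [-9.00266592e+01  2.29993191e-02 -3.02718017e+01] [ 1.60232159e+01 -2.83827628e+00  8.49167329e+01 -1.81110792e-03
  9.79567067e+01  4.62947621e+01] 0.009571801041876181 [0.66520819 0.19756129 0.23255248]
```

View pics/ov3.png

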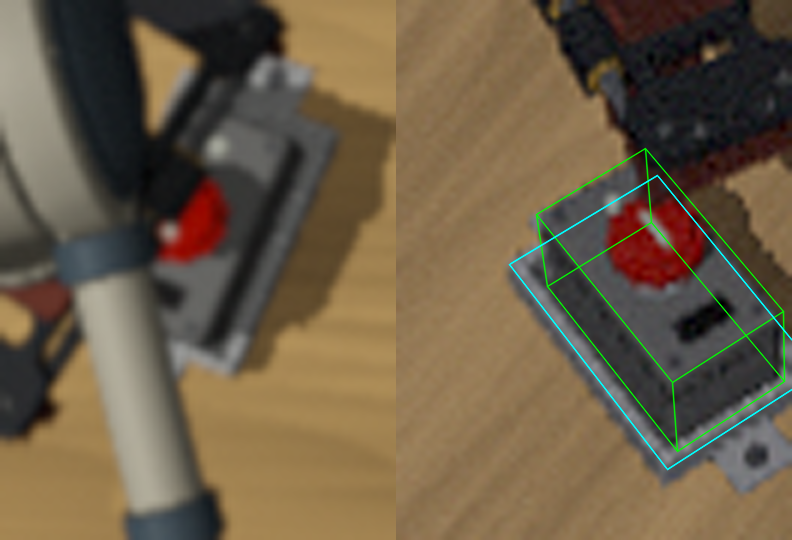

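The station sits in the pocket, with the box top as predicted for fully home. Next I'll press the button with the jaws shut.

Run:
```python
from h import *
print(onz('side',(215+(655-396)/6,240+230/6),.091), [ (d['xy'],d['p']) for d in look_for('side','stop_top')])
```

```text
[0.51555361 0.18504697 0.091     ] [([357.0, 218.9], 0.73), ([259.2, 279.4], 0.56), ([264.3, 311.5], 0.44)]
```

>>> step_arm([
  [[0, 15, 0, 0, 0, 0, 0], [0, 30, 0, 0, 0, 0, 0], [0, 40, 0, 0, 0, 0, 0], [0, 44, 0, 0, 0, 0, 0], [0, 44, 0, 0, 0, 0, 0]],
])

```text
t: 10.55
position: [0.5168, 0.1838, 0.1127]
tool_rot: [-90.1, 0.1, -30.4]
wrist_force: [0.8, -0.6, 0.9]
finger_gap: 0.011
```

>>> step_arm([
  [[0, 2, 0, 0, 0, 0, 0], [0, 4, 0, 0, 0, 0, 0], [0, 6, 0, 0, 0, 0, 0], [0, 8, 0, 0, 0, 0, 0], [0, 8, 0, 0, 0, 0, 0]],
])

```text
t: 11.05
position: [0.5173, 0.1839, 0.1059]
tool_rot: [-90.0, 0.0, -30.3]
wrist_force: [0.1, -0.2, 0.0]
finger_gap: 0.004
```

>>> step_arm([
  [[0, 1, 0, 0, 0, 0, 0], [0, 2, 0, 0, 0, 0, 0], [0, 3, 0, 0, 0, 0, 0]],
])

```text
t: 11.35
position: [0.5174, 0.1839, 0.1031]
tool_rot: [-90.0, -0.0, -30.3]
wrist_force: [0.2, 0.1, 0.4]
finger_gap: 0.001
```

>>> step_arm([
  [[0, 0.5, 0, 0, 0, 0, 0], [0, 1, 0, 0, 0, 0, 0], [0, 1.5, 0, 0, 0, 0, 0]],
])

```text
t: 11.65
position: [0.5174, 0.184, 0.1016]
tool_rot: [-90.0, -0.0, -30.3]
wrist_force: [0.5, 0.3, 0.3]
finger_gap: 0.004
```

>>> step_arm([
  [[0, 1, 0, 0, 0, 0, 0], [0, 2, 0, 0, 0, 0, 0], [0, 2, 0, 0, 0, 0, 0]],
])

```text
t: 11.95
position: [0.5173, 0.1839, 0.0994]
tool_rot: [-90.0, 0.0, -30.3]
wrist_force: [-0.1, -0.7, -0.5]
finger_gap: 0.005
```

Run:
```python
from h import *
b=viewer.camera('side')[:,:,::-1].copy();print(ctrl.observe()['wrist_force'])
cv2.imwrite('pics/side4.png',b)
p=lambda n:cv2.resize(cv2.imread(n)[235:335,215:315],None,fx=4,fy=4,interpolation=2)
cv2.imwrite('pics/cmp.png',np.hstack([p('pics/side3.png'),p('pics/side4.png')]))
```

```text
[0.15407673 0.32848193 0.11325641]
```

View pics/cmp.png

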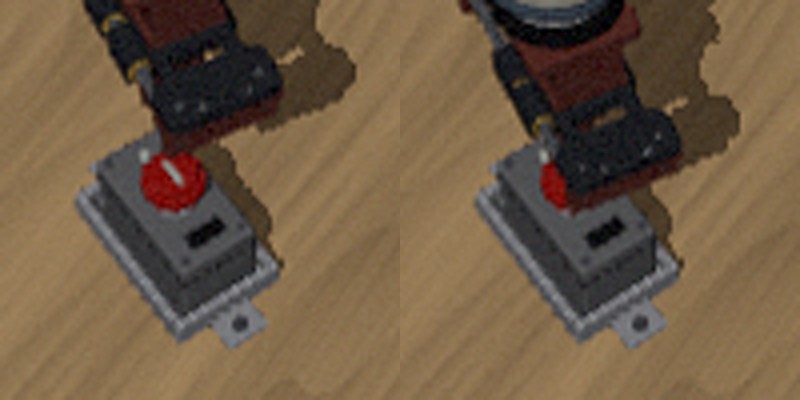

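Run:
```python
from h import *
K,D,r,t=cal('side'); o=ctrl.observe(); p=o['position']; print(p,o['finger_gap'],o['wrist_force'],o['joint_efforts'],o['joint_positions'])
print('cam',-cv2.Rodrigues(r)[0].T@t)
f=lambda P:(cv2.projectPoints(np.array(P,float),r,t,K,D)[0][:,0]-[215,235]+.5)*4
print('tip',f([p-[0,0,.019]]),'TCP',f([p]),'body',f([p+[0,0,.061]]),'top up',f([[.5175,.184,.091]]),'down',f([[.5175,.184,.084]]))
Rm=R.from_euler('xyz',o['tool_rot'],degrees=True).as_matrix(); print(Rm)
for s in(-1,1): print([f([p+Rm@np.array([s*a,-.061,b])])[0].round() for a,b in((.089,.0375),(.089,-.0375),(.0375,.089),(.0375,-.089))])
```

```text
[0.51733118 0.18395193 0.09952107] 0.0046041182009384585 [0.15407673 0.32848193 0.11325641] [ 2.27426872e-04 -3.88427639e+01 -4.03988171e+01  6.09721290e-02
 -4.88077174e-02 -1.13321789e-05] [ 1.60227758e+01 -2.06558191e+00  9.00903996e+01  2.00187521e-03
  9.19865579e+01  4.63656976e+01]
cam [0.12869678 0.66571715 1.09022901]
tip [[174.0359551  181.61472482]] TCP [[172.73146303 165.36656463]] body [[168.31569095 110.22285188]] top up [[173.05139483 172.63294858]] down [[173.53166071 178.59857462]]
[[ 8.63017947e-01 -2.00465319e-04  5.05173221e-01]
 [-5.05173234e-01 -2.12391076e-05  8.63017962e-01]
 [-1.62275742e-04 -9.99999980e-01 -1.19599445e-04]]
[array([174., 255.]), array([294., 203.]), array([ 53., 219.]), array([332., 101.])]
[array([52., 24.]), array([164., -20.]), array([  4., 119.]), array([275.,  10.])]
```

Run:
```python
from h import *
print(ctrl.nose_length)
for n in(3,4):
    im=cv2.resize(cv2.imread(f'pics/side{n}.png')[265:300,242:275],None,fx=8,fy=8,interpolation=2).astype(int)
    m=(im[...,2]>90)&(im[...,1]<60)
    print(n,[(c,np.flatnonzero(m[:,c])[[0,-1]].tolist()) if m[:,c].any() else (c,None) for c in range(56,120,6)])
```

```text
0.019
3 [(56, None), (62, None), (68, [91, 134]), (74, [89, 152]), (80, [86, 157]), (86, [76, 163]), (92, [70, 172]), (98, [68, 179]), (104, [66, 179]), (110, [67, 178]), (116, [71, 178])]
4 [(56, None), (62, None), (68, [92, 133]), (74, [89, 153]), (80, [86, 158]), (86, [91, 163]), (92, [96, 172]), (98, [107, 179]), (104, [115, 179]), (110, [120, 178]), (116, [174, 177])]
```

The head hasn't moved at all, even though by the stated nose length the tips should be below its top. I'll feel downward in small steps until there is contact.

>>> step_arm([
  [[0, 1, 0, 0, 0, 0, 0], [0, 2, 0, 0, 0, 0, 0], [0, 3, 0, 0, 0, 0, 0], [0, 3, 0, 0, 0, 0, 0]],
])

```text
t: 12.4
position: [0.5173, 0.1839, 0.0964]
tool_rot: [-90.0, 0.0, -30.3]
wrist_force: [-0.6, 0.2, -0.1]
finger_gap: 0.003
```

>>> step_arm([
  [[0, 1, 0, 0, 0, 0, 0], [0, 2, 0, 0, 0, 0, 0], [0, 3, 0, 0, 0, 0, 0]],
])

```text
t: 12.7
position: [0.5174, 0.1839, 0.0935]
tool_rot: [-90.0, 0.0, -30.3]
wrist_force: [0.5, 0.2, -0.5]
finger_gap: 0.006
```

Run:
```python
from h import *
b=viewer.camera('side')[:,:,::-1].copy();a=viewer.camera('top')[:,:,::-1].copy();o=ctrl.observe();print(o['position'],o['wrist_force'])
for c,im in(('top',a),('side',b)):
    K,D,r,t=cal(c); print(c,cv2.projectPoints(np.array([o['position'],o['position']-[0,0,.019],[.5175,.184,.091]]),r,t,K,D)[0][:,0].round(1).tolist())
cv2.imwrite('pics/both.png',np.hstack([cv2.resize(im[y:y+150,x:x+100],None,fx=4,fy=4,interpolation=2) for im,x,y in((a,165,170),(b,210,190))]))
```

```text
[0.51728966 0.18393682 0.09338347] [0.30179085 0.55110614 0.18902517]
top [[203.9, 240.1], [205.3, 240.5], [204.0, 240.0]]
side [[257.8, 277.2], [258.1, 281.2], [257.8, 277.7]]
```

View pics/both.png

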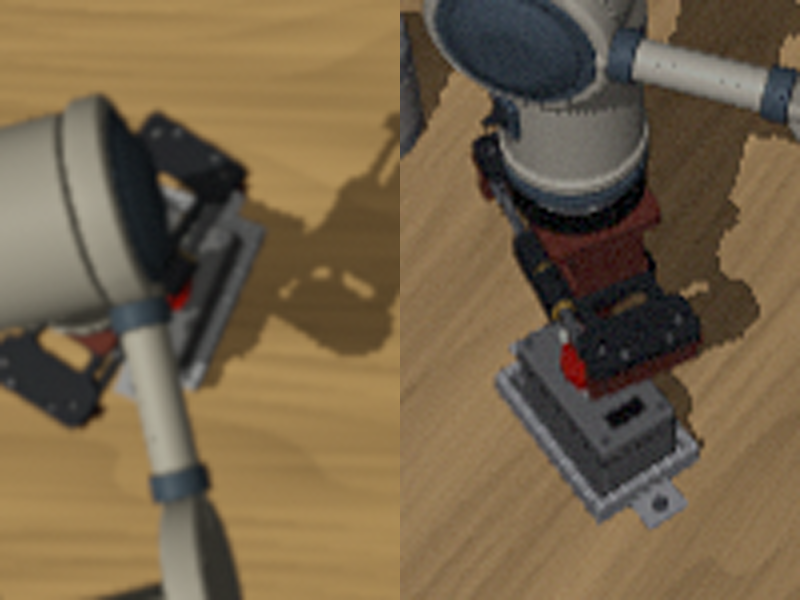

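Run:
```python
from h import *
b=viewer.camera('side')[:,:,::-1].copy(); cv2.imwrite('pics/side5.png',b)
for n in(3,4,5):
    im=cv2.resize(cv2.imread(f'pics/side{n}.png')[265:300,242:275],None,fx=8,fy=8,interpolation=2).astype(int)
    m=(im[...,2]>90)&(im[...,1]<60)
    print(n,[(c,np.flatnonzero(m[:,c])[[0,-1]].tolist()) if m[:,c].any() else (c,None) for c in range(56,120,6)])
for q in ('stop_press','stop_top','station'): print(q,[(d['xy'],d['p']) for d in look_for('side',q)])
```

```text
3 [(56, None), (62, None), (68, [91, 134]), (74, [89, 152]), (80, [86, 157]), (86, [76, 163]), (92, [70, 172]), (98, [68, 179]), (104, [66, 179]), (110, [67, 178]), (116, [71, 178])]
4 [(56, None), (62, None), (68, [92, 133]), (74, [89, 153]), (80, [86, 158]), (86, [91, 163]), (92, [96, 172]), (98, [107, 179]), (104, [115, 179]), (110, [120, 178]), (116, [174, 177])]
5 [(56, None), (62, None), (68, [92, 132]), (74, [89, 153]), (80, [85, 157]), (86, [97, 162]), (92, [100, 172]), (98, [115, 179]), (104, [122, 179]), (110, [125, 178]), (116, None)]
stop_press []
stop_top []
station [([261.2, 289.2], 0.73), ([360.1, 243.0], 0.57)]
```

>>> step_arm([
  [[0, 1, 0, 0, 0, 0, 0], [0, 2, 0, 0, 0, 0, 0], [0, 3, 0, 0, 0, 0, 0]],
])

```text
t: 13.3
position: [0.5174, 0.184, 0.0905]
tool_rot: [-90.0, 0.0, -30.3]
wrist_force: [0.1, 0.5, -0.8]
finger_gap: 0.004
```

```bash
cat > m.py <<'E'
from h import *
import sys
b=viewer.camera('side')[:,:,::-1].copy(); cv2.imwrite(f'pics/side{sys.argv[1]}.png',b)
im=cv2.resize(b[265:300,242:275],None,fx=8,fy=8,interpolation=2).astype(int)
m=(im[...,2]>90)&(im[...,1]<60)
print([(c,np.flatnonzero(m[:,c])[[0,-1]].tolist()) if m[:,c].any() else (c,None) for c in range(56,120,6)])
o=ctrl.observe();print(o['position'],o['wrist_force'],o['wrist_torque'],o['finger_gap'])
E
python3 m.py 6
```

```text
[(56, None), (62, None), (68, [92, 133]), (74, [89, 152]), (80, [88, 156]), (86, [99, 164]), (92, [108, 171]), (98, [124, 178]), (104, [129, 179]), (110, [134, 178]), (116, None)]
[0.51725907 0.18394152 0.09025046] [-0.05311796  0.59484461 -0.254867  ] [-0.06259543  0.00348118  0.04698742] 0.004328176931088139
```

>>> step_arm([
  [[0, 1, 0, 0, 0, 0, 0], [0, 2, 0, 0, 0, 0, 0], [0, 2, 0, 0, 0, 0, 0]],
])

```text
t: 13.65
position: [0.5173, 0.1839, 0.0884]
tool_rot: [-90.0, 0.0, -30.3]
wrist_force: [0.7, 0.2, -0.3]
finger_gap: 0.003
```

>>> step_arm([
  [[0, 1, 0, 0, 0, 0, 0], [0, 2, 0, 0, 0, 0, 0], [0, 2, 0, 0, 0, 0, 0]],
])

```text
t: 13.95
position: [0.5175, 0.184, 0.087]
tool_rot: [-90.0, -0.0, -30.3]
wrist_force: [-1.4, -1.0, 3.8]
finger_gap: 0.005
```

```bash
python3 m.py 7
```

```text
[(56, None), (62, None), (68, [101, 133]), (74, [91, 154]), (80, [94, 158]), (86, [106, 164]), (92, [109, 172]), (98, [124, 180]), (104, [133, 182]), (110, [141, 184]), (116, None)]
[0.51747837 0.18396192 0.08704909] [-2.26676222 -0.0604097   3.98265248] [-0.13580262  0.26102826  0.02561131] 0.006086561446345812
```

Contact came at TCP z ≈ 0.0875 with 4 N, the button's stated force, and the head began to sink. So the shut fingertips stand about 22 mm further back than stated. I'll keep pressing.

>>> step_arm([
  [[0, 1, 0, 0, 0, 0, 0], [0, 2, 0, 0, 0, 0, 0], [0, 3, 0, 0, 0, 0, 0], [0, 3, 0, 0, 0, 0, 0]],
])

```text
t: 14.4
position: [0.5174, 0.184, 0.0834]
tool_rot: [-90.0, 0.0, -30.3]
wrist_force: [-1.6, -0.1, 2.1]
finger_gap: 0.004
```

```bash
python3 m.py 8
```

```text
[(56, None), (62, None), (68, [109, 141]), (74, [94, 162]), (80, [99, 163]), (86, [108, 171]), (92, [115, 178]), (98, [131, 186]), (104, [138, 189]), (110, [141, 185]), (116, None)]
[0.51745399 0.18395436 0.08342916] [-0.08206539 -1.51789095  2.53546588] [-0.09159581  0.04823075  0.03807948] 0.003405600417115737
```

>>> step_arm([
  [[0, 1, 0, 0, 0, 0, 0], [0, 2, 0, 0, 0, 0, 0], [0, 2, 0, 0, 0, 0, 0]],
])

```text
t: 14.75
position: [0.5174, 0.184, 0.0815]
tool_rot: [-90.0, 0.0, -30.3]
wrist_force: [-0.7, -0.0, 2.6]
finger_gap: 0.001
```

>>> step_arm([
  [[0, 1, 0, 0, 0, 0, 0], [0, 1.5, 0, 0, 0, 0, 0], [0, 1.5, 0, 0, 0, 0, 0]],
])

```text
t: 15.05
position: [0.5175, 0.184, 0.0812]
tool_rot: [-90.0, -0.0, -30.3]
wrist_force: [-2.6, -0.8, 7.9]
finger_gap: 0.008
```

```bash
python3 m.py 9
```

```text
[(56, None), (62, None), (68, [106, 142]), (74, [97, 162]), (80, [103, 168]), (86, [114, 171]), (92, [121, 177]), (98, [133, 193]), (104, [144, 194]), (110, [149, 188]), (116, [176, 179])]
[0.51753712 0.18397665 0.08115917] [-1.75261684  0.34892682  7.49074247] [-1.93985088e-01  4.60961915e-01 -7.01839734e-05] 0.006890405126100274
```

>>> step_arm([
  [[0, 1, 0, 0, 0, 0, 0], [0, 2, 0, 0, 0, 0, 0], [0, 2, 0, 0, 0, 0, 0]],
])

```text
t: 15.4
position: [0.5177, 0.184, 0.081]
tool_rot: [-89.9, -0.1, -30.3]
wrist_force: [-5.2, -1.8, 15.8]
finger_gap: 0.006
```

```bash
python3 m.py 10
python3 - <<'E'
from h import *
o=ctrl.observe();print(o['wrist_force'],o['wrist_torque'])
Rm=R.from_euler('xyz',o['tool_rot'],degrees=True).as_matrix()
print('tool frame F',Rm.T@o['wrist_force'],'T',Rm.T@o['wrist_torque'])
E
```

```text
[(56, None), (62, None), (68, [108, 141]), (74, [96, 162]), (80, [105, 166]), (86, [115, 171]), (92, [123, 179]), (98, [135, 188]), (104, [145, 194]), (110, [149, 188]), (116, None)]
[0.51767764 0.18404105 0.08099112] [-6.15760369 -1.6964822  15.13107857] [-0.47634035  1.11561123  0.02041633] 0.005872239342987084
[-6.15760369 -1.6964822  15.13107857] [-0.47634035  1.11561123  0.02041633]
tool frame F [ -4.43605958 -15.143658    -4.55353398] T [-0.97461322 -0.02077674  0.72222073]
```

>>> step_arm([
  [[0, -10, 0, 0, 0, 0, 0], [0, -40, 0, 0, 0, 0, 0], [0, -75, 0, 0, 0, 0, 0], [0, -80, 0, 0, 0, 0, 0], [0, -80, 0, 0, 0, 0, 0]],
])

```text
t: 15.95
position: [0.5181, 0.1842, 0.159]
tool_rot: [-89.9, -0.1, -30.3]
wrist_force: [-0.0, 0.5, -1.4]
finger_gap: 0.006
```

```bash
python3 m.py 11
python3 - <<'E'
from h import *
b=cv2.imread('pics/side11.png');a=viewer.camera('top')[:,:,::-1].copy()
cv2.imwrite('pics/both2.png',np.hstack([cv2.resize(im[y:y+150,x:x+100],None,fx=4,fy=4,interpolation=2) for im,x,y in((a,165,170),(b,210,190))]))
E
```

```text
[(56, None), (62, None), (68, [107, 142]), (74, [98, 163]), (80, [94, 166]), (86, [87, 172]), (92, [78, 180]), (98, [78, 192]), (104, [81, 193]), (110, [82, 188]), (116, [78, 189])]
[0.51737113 0.18394254 0.15728877] [ 0.14298691  0.11460902 -0.47278344] [-0.03261501 -0.06369855  0.0166954 ] 0.006057622590431393
```

View pics/both2.png

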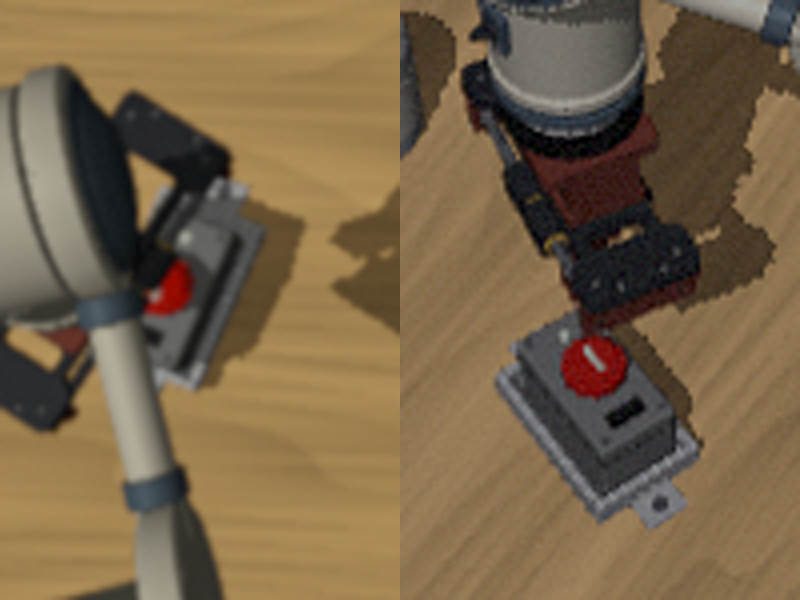

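The mushroom has sunk about 1.6 px in the side view, which is about 7 mm, and it stays down by itself. Next I'll open to about 55 mm and feel for the box top, to learn where the tips stand at this opening.

>>> step_arm([
  [[0, 0, 0, 0, 0, 0, 62], [0, 0, 0, 0, 0, 0, 62], [0, 0, 0, 0, 0, 0, 62], [0, 0, 0, 0, 0, 0, 62], [0, 0, 0, 0, 0, 0, 62]],
], grip_force=20)

```text
t: 16.55
position: [0.5174, 0.184, 0.158]
tool_rot: [-90.0, 0.0, -30.3]
wrist_force: [-1.0, 0.3, -0.9]
finger_gap: 0.423
```

>>> step_arm([
  [[0, 20, 0, 0, 0, 0, 62], [0, 42, 0, 0, 0, 0, 62], [0, 58, 0, 0, 0, 0, 62], [0, 65, 0, 0, 0, 0, 62], [0, 65, 0, 0, 0, 0, 62]],
])

```text
t: 17.05
position: [0.5168, 0.1838, 0.0919]
tool_rot: [-90.1, 0.1, -30.3]
wrist_force: [-0.5, 0.3, 0.6]
finger_gap: 0.621
```

>>> step_arm([
  [[0, 1, 0, 0, 0, 0, 62], [0, 2, 0, 0, 0, 0, 62], [0, 3, 0, 0, 0, 0, 62], [0, 4, 0, 0, 0, 0, 62], [0, 4, 0, 0, 0, 0, 62]],
])

```text
t: 17.55
position: [0.5174, 0.184, 0.0892]
tool_rot: [-90.0, -0.0, -30.3]
wrist_force: [0.5, -0.4, 0.1]
finger_gap: 0.617
```

>>> step_arm([
  [[0, 1, 0, 0, 0, 0, 62], [0, 2, 0, 0, 0, 0, 62], [0, 3, 0, 0, 0, 0, 62], [0, 3, 0, 0, 0, 0, 62]],
])

```text
t: 17.95
position: [0.5173, 0.1839, 0.0859]
tool_rot: [-90.0, 0.0, -30.3]
wrist_force: [-0.4, -1.2, -0.5]
finger_gap: 0.622
```

>>> step_arm([
  [[0, 1, 0, 0, 0, 0, 62], [0, 2, 0, 0, 0, 0, 62], [0, 2, 0, 0, 0, 0, 62]],
])

```text
t: 18.25
position: [0.5173, 0.1839, 0.0839]
tool_rot: [-90.0, 0.0, -30.3]
wrist_force: [0.2, 0.5, 0.3]
finger_gap: 0.62
```

>>> step_arm([
  [[0, 1, 0, 0, 0, 0, 62], [0, 2, 0, 0, 0, 0, 62], [0, 2, 0, 0, 0, 0, 62]],
])

```text
t: 18.55
position: [0.5173, 0.1839, 0.0819]
tool_rot: [-90.0, 0.0, -30.3]
wrist_force: [-0.6, 0.1, -0.9]
finger_gap: 0.619
```

>>> step_arm([
  [[0, 1, 0, 0, 0, 0, 62], [0, 2, 0, 0, 0, 0, 62], [0, 2, 0, 0, 0, 0, 62]],
])

```text
t: 18.85
position: [0.5173, 0.1839, 0.0799]
tool_rot: [-90.0, 0.0, -30.3]
wrist_force: [-0.7, 1.6, 0.1]
finger_gap: 0.62
```

>>> step_arm([
  [[0, 1, 0, 0, 0, 0, 62], [0, 2, 0, 0, 0, 0, 62], [0, 2, 0, 0, 0, 0, 62]],
])

```text
t: 19.15
position: [0.5173, 0.1839, 0.0779]
tool_rot: [-90.0, 0.0, -30.3]
wrist_force: [-0.1, 0.1, -0.0]
finger_gap: 0.62
```

>>> step_arm([
  [[0, 1, 0, 0, 0, 0, 62], [0, 2, 0, 0, 0, 0, 62], [0, 2, 0, 0, 0, 0, 62]],
])

```text
t: 19.45
position: [0.5173, 0.1839, 0.0759]
tool_rot: [-90.0, 0.0, -30.3]
wrist_force: [0.6, -0.8, 0.4]
finger_gap: 0.617
```

>>> step_arm([
  [[0, 1, 0, 0, 0, 0, 62], [0, 2, 0, 0, 0, 0, 62], [0, 3, 0, 0, 0, 0, 62], [0, 3, 0, 0, 0, 0, 62]],
])

```text
t: 19.85
position: [0.5173, 0.1839, 0.0729]
tool_rot: [-90.0, 0.0, -30.3]
wrist_force: [-0.2, 0.7, -0.7]
finger_gap: 0.622
```

>>> step_arm([
  [[0, 1, 0, 0, 0, 0, 62], [0, 2, 0, 0, 0, 0, 62], [0, 3, 0, 0, 0, 0, 62], [0, 3, 0, 0, 0, 0, 62]],
])

```text
t: 20.25
position: [0.5173, 0.1839, 0.0699]
tool_rot: [-90.0, 0.0, -30.3]
wrist_force: [0.2, -0.5, 0.2]
finger_gap: 0.62
```

>>> step_arm([
  [[0, 1, 0, 0, 0, 0, 62], [0, 2, 0, 0, 0, 0, 62], [0, 3, 0, 0, 0, 0, 62], [0, 3, 0, 0, 0, 0, 62]],
])

```text
t: 20.65
position: [0.5173, 0.1839, 0.0669]
tool_rot: [-90.0, 0.0, -30.3]
wrist_force: [-0.1, 0.3, -1.1]
finger_gap: 0.622
```

>>> step_arm([
  [[0, 1, 0, 0, 0, 0, 62], [0, 2, 0, 0, 0, 0, 62], [0, 2, 0, 0, 0, 0, 62]],
])

```text
t: 20.95
position: [0.5173, 0.1839, 0.0649]
tool_rot: [-90.0, 0.0, -30.3]
wrist_force: [-0.6, -0.1, -0.8]
finger_gap: 0.619
```

>>> step_arm([
  [[0, 1, 0, 0, 0, 0, 62], [0, 2, 0, 0, 0, 0, 62], [0, 2, 0, 0, 0, 0, 62]],
])

```text
t: 21.25
position: [0.5173, 0.1839, 0.0629]
tool_rot: [-90.0, 0.0, -30.3]
wrist_force: [-0.2, -0.2, 0.4]
finger_gap: 0.618
```

>>> step_arm([
  [[0, 1, 0, 0, 0, 0, 62], [0, 2, 0, 0, 0, 0, 62], [0, 2, 0, 0, 0, 0, 62]],
])

```text
t: 21.55
position: [0.5175, 0.184, 0.0623]
tool_rot: [-90.0, -0.0, -30.3]
wrist_force: [-1.9, -0.9, 5.4]
finger_gap: 0.622
```

```bash
python3 m.py 12
```

```text
[(56, None), (62, None), (68, None), (74, [155, 168]), (80, None), (86, None), (92, None), (98, [184, 192]), (104, [170, 194]), (110, [173, 188]), (116, None)]
[0.51751601 0.18400819 0.06226381] [-2.37467399 -0.61409675  5.76103365] [-0.15293819  0.37582831 -0.00901103] 0.6205532350836865
```

The box top is met at TCP z ≈ 0.0623, the same 22 mm offset as before, so the offset doesn't depend on the opening. The true tips are about 3 mm behind the reported TCP. I'll raise to put the tips between box and head rim, then close on the head.

>>> step_arm([
  [[0, -2, 0, 0, 0, 0, 62], [0, -3.2, 0, 0, 0, 0, 62], [0, -3.2, 0, 0, 0, 0, 62]],
])

```text
t: 21.9
position: [0.5175, 0.184, 0.0644]
tool_rot: [-90.0, -0.0, -30.3]
wrist_force: [-0.4, 0.6, -0.4]
finger_gap: 0.62
```

>>> step_arm([
  [[0, 0, 0, 0, 0, 0, 52], [0, 0, 0, 0, 0, 0, 46], [0, 0, 0, 0, 0, 0, 42], [0, 0, 0, 0, 0, 0, 38], [0, 0, 0, 0, 0, 0, 38]],
], grip_force=20)

```text
t: 22.4
position: [0.5169, 0.1842, 0.0641]
tool_rot: [-90.0, 0.1, -30.3]
wrist_force: [-2.9, 2.2, -0.6]
finger_gap: 0.448
```

>>> step_arm([
  [[0, 0.8, 0, 0, 5, 0, 38], [0, 0.8, 0, 0, 12, 0, 38], [0, 0.8, 0, 0, 19, 0, 38], [0, 0.8, 0, 0, 26, 0, 38], [0, 0.8, 0, 0, 33, 0, 38]],
])

```text
t: 22.9
position: [0.517, 0.1841, 0.064]
tool_rot: [-90.0, 0.0, -63.6]
wrist_force: [-5.0, 0.3, 2.7]
finger_gap: 0.446
```

>>> step_arm([
  [[0, 0, 0, 0, 7, 0, 38], [0, 0, 0, 0, 14, 0, 38], [0, 0, 0, 0, 21, 0, 38], [0, 0, 0, 0, 27, 0, 38], [0, 0, 0, 0, 30, 0, 38]],
])

```text
t: 23.4
position: [0.517, 0.184, 0.064]
tool_rot: [-90.0, -0.0, -93.5]
wrist_force: [-3.6, -0.1, 4.1]
finger_gap: 0.445
```

```bash
python3 m.py 13
```

```text
[(56, None), (62, None), (68, None), (74, None), (80, None), (86, None), (92, None), (98, None), (104, None), (110, None), (116, None)]
[0.51703974 0.18403919 0.0640348 ] [-4.98525952  1.09940765  3.71993136] [0.13258957 0.91488332 0.06611159] 0.4475258324547053
```

>>> step_arm([
  [[0, 0, 0, 0, 3, 0, 38], [0, 0, 0, 0, 6, 0, 38], [0, 0, 0, 0, 8, 0, 38], [0, 0, 0, 0, 8, 0, 38]],
])

```text
t: 23.85
position: [0.5177, 0.184, 0.064]
tool_rot: [-90.0, 0.0, -101.3]
wrist_force: [-2.1, 0.6, 3.4]
finger_gap: 0.449
```

```bash
python3 m.py 14
```

```text
[(56, None), (62, None), (68, None), (74, None), (80, None), (86, None), (92, None), (98, None), (104, None), (110, [160, 183]), (116, [137, 188])]
[0.51771464 0.18396508 0.06403506] [-2.83234155 -0.71424918  4.21693581] [0.18602356 0.46886996 0.03664171] 0.44602176349057515
```

>>> step_arm([
  [[0, 0, 0, 0, 2, 0, 38], [0, 0, 0, 0, 4, 0, 38], [0, 0, 0, 0, 5, 0, 38], [0, 0, 0, 0, 5, 0, 38]],
])

```text
t: 24.3
position: [0.5185, 0.1842, 0.0641]
tool_rot: [-89.9, 0.1, -106.3]
wrist_force: [3.0, 1.4, 1.9]
finger_gap: 0.449
```

```bash
python3 m.py 15
python3 - <<'E'
from h import *
for i in range(6):
    viewer.camera('top'); o=ctrl.observe(); print(o['wrist_torque'].round(3),o['wrist_force'].round(1),o['joint_efforts'][5].round(4))
E
```

```text
[(56, None), (62, None), (68, None), (74, None), (80, None), (86, None), (92, None), (98, None), (104, [143, 182]), (110, [134, 190]), (116, [126, 192])]
[0.51843953 0.18416232 0.06409381] [4.07550859 1.41843917 1.37116451] [ 0.34253375 -0.57765179  0.35121904] 0.44921416000714004
[ 0.377 -0.703  0.394] [4.8 1.6 1.8] 0.401
[ 0.387 -0.77   0.4  ] [4.6 1.4 2.2] 0.3977
[ 0.401 -0.865  0.442] [4.5 2.2 2.4] 0.4035
[ 0.408 -0.922  0.43 ] [5.2 2.1 2.5] 0.3957
[ 0.411 -0.894  0.349] [4.8 2.4 2.4] 0.4125
[ 0.413 -0.938  0.41 ] [4.6 1.9 1.8] 0.4189
```

The twist torque has risen to 0.4 N m, well above the 0.05 N m spring, so the head is against its stop. Now I'll draw it up, keeping the twist on.

>>> step_arm([
  [[0, -1.5, 0, 0, 0, 0, 38], [0, -3, 0, 0, 0, 0, 38], [0, -4.5, 0, 0, 0, 0, 38], [0, -6, 0, 0, 0, 0, 38], [0, -6, 0, 0, 0, 0, 38]],
], grip_force=25)

```text
t: 25.15
position: [0.5172, 0.1841, 0.0683]
tool_rot: [-90.1, 0.0, -106.3]
wrist_force: [4.5, 2.3, -3.5]
finger_gap: 0.445
```

>>> step_arm([
  [[0, -0.7, 0, 0, 0, 0, 38], [0, -1.5, 0, 0, 0, 0, 38], [0, -1.5, 0, 0, 0, 0, 38]],
])

```text
t: 25.45
position: [0.5172, 0.1841, 0.0696]
tool_rot: [-90.1, -0.0, -106.3]
wrist_force: [5.2, 2.1, -3.5]
finger_gap: 0.447
```

```bash
python3 m.py 16
```

```text
[(56, None), (62, None), (68, None), (74, None), (80, None), (86, None), (92, None), (98, [150, 155]), (104, [138, 175]), (110, [128, 184]), (116, [129, 185])]
[0.51716116 0.18408819 0.06960663] [ 4.92262497  1.43057276 -4.31451982] [ 0.65111778 -0.88155872  0.33975854] 0.4444358762332703
```

>>> step_arm([
  [[0, -0.7, 0, 0, 0, 0, 38], [0, -1.4, 0, 0, 0, 0, 38], [0, -1.4, 0, 0, 0, 0, 38]],
])

```text
t: 25.8
position: [0.5172, 0.1841, 0.071]
tool_rot: [-90.1, -0.0, -106.3]
wrist_force: [4.3, 2.1, -3.6]
finger_gap: 0.448
```

>>> step_arm([
  [[0, -0.4, 0, 0, 0, 0, 38], [0, -0.8, 0, 0, 0, 0, 38], [0, -0.8, 0, 0, 0, 0, 38]],
])

```text
t: 26.1
position: [0.5171, 0.1841, 0.0717]
tool_rot: [-90.1, -0.0, -106.3]
wrist_force: [4.9, 2.2, -3.9]
finger_gap: 0.446
```

>>> step_arm([
  [[0, -0.4, 0, 0, 0, 0, 38], [0, -0.8, 0, 0, 0, 0, 38], [0, -0.8, 0, 0, 0, 0, 38]],
])

```text
t: 26.4
position: [0.5165, 0.1841, 0.0723]
tool_rot: [-90.2, -0.0, -106.3]
wrist_force: [3.0, 3.0, -8.0]
finger_gap: 0.448
```

```bash
python3 m.py 17
```

```text
[(56, None), (62, None), (68, None), (74, None), (80, None), (86, None), (92, None), (98, None), (104, [136, 163]), (110, [129, 176]), (116, [127, 177])]
[0.51654762 0.18409688 0.0724688 ] [ 2.27506399  3.90486907 -8.53212191] [ 1.04769869 -0.69009717  0.32610719] 0.448089780254942
```

The force stepped from 4 to 8.5 N at 8 mm of travel, which is the upper stop. I'll let go and lift clear.

>>> step_arm([
  [[0, 0, 0, 0, 0, 0, 50], [0, 0, 0, 0, 0, 0, 60], [0, 0, 0, 0, 0, 0, 95], [0, 0, 0, 0, 0, 0, 95], [0, 0, 0, 0, 0, 0, 95]],
])

```text
t: 26.95
position: [0.5175, 0.1838, 0.0745]
tool_rot: [-90.0, 0.0, -106.4]
wrist_force: [0.0, 0.1, -0.2]
finger_gap: 0.825
```

>>> step_arm([
  [[0, -20, 0, 0, 0, 0, 95], [0, -60, 0, 0, 0, 0, 95], [0, -110, 0, 0, 0, 0, 95], [0, -150, 0, 0, 0, 0, 95], [0, -150, 0, 0, 0, 0, 95]],
])

```text
t: 27.45
position: [0.5194, 0.1844, 0.2321]
tool_rot: [-89.4, 0.4, -106.4]
wrist_force: [0.2, -0.1, 0.6]
finger_gap: 0.951
```

```bash
python3 m.py 18
python3 - <<'E'
from h import *
b=cv2.imread('pics/side18.png');k=8;x0,y0=212,240
def ov(draws):
    z=cv2.resize(b[y0:y0+75,x0:x0+50],None,fx=k,fy=k,interpolation=2)
    for P,c in draws: draw('side',z,P,c,x0,y0,k)
    return z
c=box(.5176,.1848,-20.8,.02,.02,.122,.078)
cv2.imwrite('pics/f1.png',np.hstack([ov([]),ov([(box(.5176,.184,-20.3,.005,.065,.1,.056),(0,255,0)),(c,(255,255,0))])]))
E
```

```text
[(56, None), (62, [101, 140]), (68, [91, 144]), (74, [80, 156]), (80, [78, 163]), (86, [76, 170]), (92, [69, 171]), (98, [64, 174]), (104, [61, 177]), (110, [59, 181]), (116, [59, 181])]
[0.5186903  0.18423972 0.22827673] [-0.27226727  0.85472498 -0.93661247] [0.02869083 0.02894802 0.02550226] 0.9488082043169854
```

View pics/f1.png

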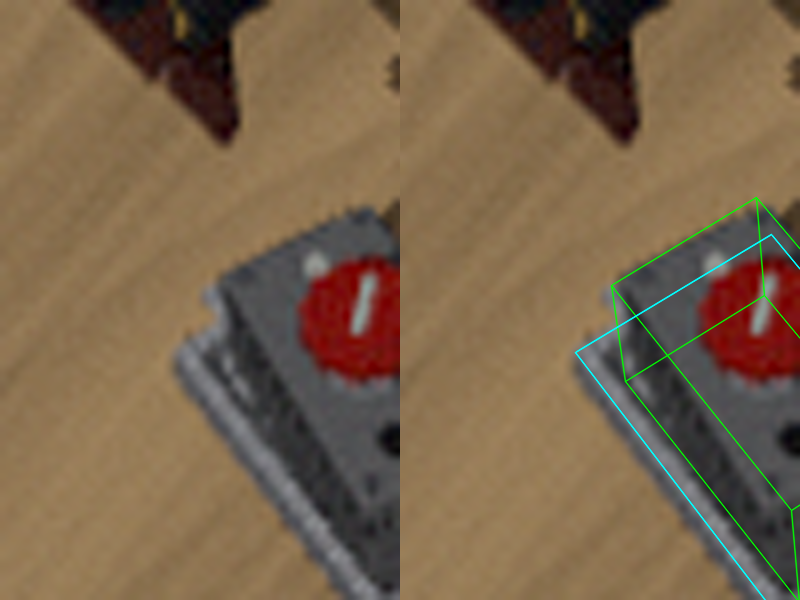

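The head is up, but the twist left the station turned about 5° clockwise in the pocket. I'll square it up by closing the jaws gently on its long sides at the cradle's angle.

>>> step_arm([
  [[-1, 0, 0, 0, 4.4, 0, 100], [-1, 40, 0, 0, 4.4, 0, 100], [-1, 85, 0, 0, 4.4, 0, 100], [-1, 115, 0, 0, 4.4, 0, 100], [-1, 115, 0, 0, 4.4, 0, 100]],
], grip_force=8)

```text
t: 28.0
position: [0.5138, 0.1837, 0.1013]
tool_rot: [-90.6, -0.4, -110.7]
wrist_force: [-0.3, -0.2, -0.7]
finger_gap: 1.0
```

>>> step_arm([
  [[0, 20, 0, 0, 0, 0, 100], [0, 40, 0, 0, 0, 0, 100], [0, 55, 0, 0, 0, 0, 100], [0, 60, 0, 0, 0, 0, 100], [0, 60, 0, 0, 0, 0, 100]],
])

```text
t: 28.5
position: [0.5174, 0.1848, 0.0488]
tool_rot: [-90.0, -0.0, -110.7]
wrist_force: [-0.3, 0.2, -0.1]
finger_gap: 0.996
```

>>> step_arm([
  [[0, 0, 0, 0, 0, 0, 85], [0, 0, 0, 0, 0, 0, 75], [0, 0, 0, 0, 0, 0, 68], [0, 0, 0, 0, 0, 0, 64], [0, 0, 0, 0, 0, 0, 62]],
])

```text
t: 29.0
position: [0.5179, 0.1849, 0.0496]
tool_rot: [-90.0, 0.0, -110.8]
wrist_force: [-0.2, 0.5, 1.0]
finger_gap: 0.662
```

>>> step_arm([
  [[0, 0, 0, 0, 0, 0, 62], [0, 0, 0, 0, 0, 0, 62], [0, 0, 0, 0, 0, 0, 62]],
])

```text
t: 29.3
position: [0.5179, 0.1849, 0.0495]
tool_rot: [-90.0, 0.0, -110.8]
wrist_force: [-0.0, 0.6, 3.3]
finger_gap: 0.657
```

>>> step_arm([
  [[0, 0, 0, 0, 0, 0, 60], [0, 0, 0, 0, 0, 0, 55], [0, 0, 0, 0, 0, 0, 50], [0, 0, 0, 0, 0, 0, 50], [0, 0, 0, 0, 0, 0, 50]],
], grip_force=25)

```text
t: 29.8
position: [0.5179, 0.1849, 0.0495]
tool_rot: [-90.0, 0.0, -110.7]
wrist_force: [-0.6, -0.5, 5.0]
finger_gap: 0.655
```

At 25 N the gap reads 57.6 mm rather than 56 mm, so the box is still about 5° clockwise of the pads, jammed by friction. I'll turn it back with the grip.

>>> step_arm([
  [[0, 0, 0, 0, -2, 0, 50], [0, 0, 0, 0, -4, 0, 50], [0, 0, 0, 0, -5, 0, 50], [0, 0, 0, 0, -5, 0, 50]],
])

```text
t: 30.2
position: [0.5181, 0.185, 0.0495]
tool_rot: [-89.9, 0.0, -105.7]
wrist_force: [-0.9, -0.1, 4.4]
finger_gap: 0.652
```

>>> step_arm([
  [[0, 0, 0, 0, 0, 0, 75], [0, 0, 0, 0, 0, 0, 80], [0, 0, 0, 0, 3, 0, 80], [0, 0, 0, 0, 5, 0, 80], [0, 0, 0, 0, 5, 0, 80]],
])

```text
t: 30.7
position: [0.5172, 0.1848, 0.0482]
tool_rot: [-90.1, -0.1, -110.8]
wrist_force: [0.5, 0.4, 0.2]
finger_gap: 0.801
```

>>> step_arm([
  [[0, 0, 0, 0, 0, 0, 70], [0, 0, 0, 0, 0, 0, 66], [0, 0, 0, 0, 0, 0, 62], [0, 0, 0, 0, 0, 0, 60], [0, 0, 0, 0, 0, 0, 60]],
], grip_force=8)

```text
t: 31.2
position: [0.5177, 0.1851, 0.0489]
tool_rot: [-90.0, 0.0, -110.7]
wrist_force: [0.7, 1.7, -2.0]
finger_gap: 0.636
```

The gap is now 56.0 mm, so the station is square to the cradle. I'll let go, lift clear, and compare numerically with the picture taken just after placing.

>>> step_arm([
  [[0, 0, 0, 0, 0, 0, 70], [0, 0, 0, 0, 0, 0, 80], [0, 0, 0, 0, 0, 0, 95], [0, 0, 0, 0, 0, 0, 95], [0, 0, 0, 0, 0, 0, 95]],
])

```text
t: 31.7
position: [0.5177, 0.1848, 0.0491]
tool_rot: [-90.0, -0.0, -110.7]
wrist_force: [-0.3, 0.3, -0.6]
finger_gap: 0.953
```

>>> step_arm([
  [[0, -15, 0, 0, 0, 0, 95], [0, -50, 0, 0, 0, 0, 95], [0, -95, 0, 0, 0, 0, 95], [0, -140, 0, 0, 0, 0, 95], [0, -185, 0, 0, 0, 0, 95]],
])

```text
t: 32.2
position: [0.5174, 0.1848, 0.2373]
tool_rot: [-89.9, 0.0, -110.7]
wrist_force: [0.3, -0.4, 0.6]
finger_gap: 0.947
```

>>> step_arm([
  [[0, -40, 0, 0, 0, 0, 95], [0, -60, 0, 0, 0, 0, 95], [0, -60, 0, 0, 0, 0, 95]],
])

```text
t: 32.5
position: [0.5184, 0.1851, 0.2996]
tool_rot: [-89.6, 0.3, -110.7]
wrist_force: [0.2, 0.1, -0.4]
finger_gap: 0.95
```

```bash
python3 m.py 19
python3 - <<'E'
from h import *
A=cv2.imread('pics/side3.png');B=cv2.imread('pics/side19.png')
g=lambda i,x,y,w,h:cv2.cvtColor(i[y:y+h,x:x+w],cv2.COLOR_BGR2GRAY).astype(np.float32)
# box+cradle patches: template match of side3 patches in side19 (subpixel via upsample)
for nm,(x,y,w,h) in dict(black=(262,286,16,14),leftend=(235,270,14,20),nearcorner=(255,300,16,16),cradlelug=(265,308,18,14)).items():
    up=lambda p:cv2.resize(p,None,fx=8,fy=8,interpolation=2)
    r=cv2.matchTemplate(up(g(B,x-5,y-5,w+10,h+10)),up(g(A,x,y,w,h)),cv2.TM_CCOEFF_NORMED)
    _,v,_,l=cv2.minMaxLoc(r); print(nm,round(v,3),(np.array(l)/8-5).tolist())
def red(i):
    im=cv2.resize(i[255:300,235:280],None,fx=8,fy=8,interpolation=2).astype(int)
    m=((im[...,2]>90)&(im[...,1]<60)).astype(np.uint8); n,_,s,c=cv2.connectedComponentsWithStats(m); k=1+s[1:,4].argmax(); return (s[k,:4]/8).tolist(),(c[k]/8).round(2)
for n in(3,11,19): print(n,red(cv2.imread(f'pics/side{n}.png')))
E
```

```text
[(56, [112, 118]), (62, [100, 141]), (68, [86, 145]), (74, [83, 155]), (80, [79, 163]), (86, [71, 172]), (92, [63, 172]), (98, [60, 177]), (104, [62, 176]), (110, [62, 177]), (116, [61, 182])]
[0.51809295 0.18502325 0.29644167] [-0.08189102  0.33614111 -0.61680469] [0.0451774  0.01939274 0.03090453] 0.9496801678436908
black 0.968 [-0.875, -0.125]
leftend 0.968 [-0.375, -0.25]
nearcorner 0.967 [-0.125, 0.0]
cradlelug 0.991 [0.0, 0.0]
3 ([14.875, 18.25, 16.625, 15.0], array([22.93, 25.57]))
11 ([15.0, 19.125, 16.5, 15.75], array([22.98, 26.76]))
19 ([14.0, 17.125, 16.5, 16.0], array([22.32, 25.  ]))
```

The station is back within about 1 px of its placed pose, and the head has risen 1.8 px (about 7 mm) from its pressed position. I'll hand the job in.

Run:
```python
from h import *
A=cv2.imread('pics/top0.png').astype(int);B=viewer.camera('top')[:,:,::-1].astype(int)
for n,(x,y,w,h) in dict(tin=(232,115,42,45),hammer=(80,160,65,95),last=(435,200,40,75)).items(): print(n,np.abs(A-B)[y:y+h,x:x+w].mean().round(1))
print(ctrl.finish_job())
```

```text
tin 10.2
hammer 30.7
last 8.2
the job is handed in; nothing more can be done
None
```

Run:
```python
import cv2,numpy as np
A=cv2.imread('pics/side0.png');B=cv2.imread('pics/side19.png')
for n,(x,y,w,h) in dict(hammer=(105,330,122,45),tin=(183,188,35,45),last=(338,122,60,38)).items():
    r=cv2.matchTemplate(B[y-6:y+h+6,x-6:x+w+6],A[y:y+h,x:x+w],cv2.TM_CCOEFF_NORMED);_,v,_,l=cv2.minMaxLoc(r);print(n,round(v,3),np.array(l)-6)
```

```text
hammer 0.989 [0 0]
tin 0.777 [0 0]
last -0.199 [-6 -6]
```

The job is done and handed in at about 32.6 s of the 67 s allowed. The smallest station sits in the cradle with its mushroom up, and the robot is clear of it.

**What I did**
- **Placing:** I gripped the station by its long sides, set it in the cradle and let go.
- **Pressing:** I pushed the mushroom down to its hard stop, reaching about 16 N. With the hand off it stayed about 7 mm down.
- **Twisting:** I gripped the head (the gap read 39.4 mm) and turned it clockwise until the torque rose to 0.4 N m, far above the 0.05 N m spring.
- **Drawing up:** I pulled at about 4 N until the force stepped to 8.5 N at the upper stop.
- **Squaring:** The twist had turned the station about 5° in the pocket. I turned it back by its sides until the gap read 56.0 mm, then let go.

**Last checks**
- **Station:** it is within about 1 px (1–2 mm) of where I first placed it.
- **Mushroom:** it stands 1.8 px above its pressed position, which is about 7 mm.
- **Hammer:** in the side view it is exactly in place (0.989 match, no shift). The top-view difference of 30.7 disagreed; I think the arm or its shadow caused that.
- **Tin:** it matches with no shift, but only weakly (0.78).
- **Shoe last:** the side-view match failed, probably because the arm was in front of it. The top view changed little there (8.2), and I never worked near it.

**What disagreed:** the fingertips acted about 22 mm further back than `ctrl.nose_length` says. I found this by touch on the mushroom and the box top. Whether the mushroom has sprung back from its twist was not measured.

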